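Open the larger computer's access panel

ROBOT

A 6-joint arm with a two-finger parallel gripper is mounted at the origin on a cart in front of the work surface, level with it; the furniture and walls round the work are solid. World frame = base frame: x ahead of the robot, y to its left, z up, the work surface at z = 0. Lengths are in m, angles in rad, forces in N, time in s.
With the tool pointing down it reaches from about 0.275 to 0.875 m from the base axis. Payload 12.5 kg.
Tool frame: the origin (TCP) lies on the centre line of the jaws, within the pads' length; the fingertips stand r.finger_overhang ahead of it and the grasp point (between the pads) lies 3 mm ahead of it (r.finger_overhang is the distance from the TCP to the fingertips, in m); z points along the fingers, y is the line along which they close (so a half turn about z gives the same grasp; the last joint's range is limited). The gripper opens to 85 mm and grips with 20 to 120 N. Pads are 22 mm wide; open, the fingers measure 114 mm over their backs; the gripper's body (76 mm by 85 mm) begins 54 mm behind the grasp point. The pads swing forward as they close: fully open they stand 13 mm farther back than shut.
Start: joints at [-1.296, 0.351, 1.652, -0, 1.139, -0.085], TCP at [0.194, -0.515, 0.253] pointing down, gripper open.
Joint ranges: [-2.75, 2.75], [-0.79, 2.1], [0.01, 2.65], [-1.57, 4.71], [0.07, 3.14], [-2.87, 2.87]. Speed limits (rad/s): [2.22, 2.22, 2.79, 3.14, 3.14, 3.14].

INTERFACE

Orientations are given as a unit quaternion [x, y, z, w].
In Python, from cell import r, optics gives the robot as it stands. The module is installed in compiled form; this text tells all that it offers. Calls block until the motion is done:
- r.move_to(position, orientation): joint-space move of the TCP to a pose.
- r.move_linear(position, rot=None, vel=0.15): straight line of the TCP; rot=None keeps the orientation; vel is the mean speed in m/s.
- r.set_joints(angles): joint-space move.
- r.set_gripper(opening, squeeze=None): opening from 0.0 (shut) to 1.0 (fully open); squeeze is the grip in N (None keeps the last); returns when the fingers have stopped.
- r.sleep(seconds).
- r.inverse_kinematics(position, orientation): joint angles nearest the present ones, or None.
- optics.get_image(name): name is "scene" or "top" or "wrist"; returns a dict with "pixels" (480x640x3 uint8, red, green, blue), "depth" (480x640 float32, m along the optical axis (not along the pixel's ray), 0 where there is no reading), "fx", "fy", "cx", "cy" (pixels), "camera_from_world" (4x4, takes a point from world to camera coordinates); the wrist camera has in their place "mount" (4x4, takes a point from camera to tool coordinates, whose origin is the TCP and whose axes are the flange's). Camera axes: x right, y down, z forward; pixel columns grow to the right and rows downward; lengths in m; the calibration is good to about 2 mm. The wrist camera is an equidistant fisheye: a pixel r from the principal point sees the ray r / f radians off the axis. A picture is of the moment at which its call begins: read the wrist's pose just before it.
A pose or a line that the arm cannot do raises r.PlanningError and nothing moves.
- r.hand_in(): hands the job in; it is judged then, once.
Readings, each from a call of its own:
- r.current_t(): time.
- r.current_q(): joint angles.
- r.current_qvel(): joint speeds.
- r.current_effort(): joint torques, N m.
- r.current_tool_pos(): TCP position.
- r.current_ee_rot(): TCP orientation.
- r.current_contact_force(): force on the tool from outside, world axes, zero at the start.
- r.current_torque(): the same for the moment, N m.
- r.current_opening(): opening from 0.0 (shut) to 1.0 (fully open).
- r.current_finger_force(): force on a finger pad.
Only numpy, scipy, OpenCV 4.12 (cv2) and the standard library are available. Lean on these libraries where they do the work, as an engineer would, in place of code of your own. Each camera call takes 0.05 s, during which the arm holds its last target. There are 200 camera calls.

TASK

Two desktop computers lie flat on the table. On the larger one, turn the quarter-turn fastener fully to unlocked (a quarter turn counter-clockwise seen from above) while the access panel is still shut, then swing that panel up by its bar handle past 60 degrees, so that it stands open by itself, and let go. Leave the smaller computer's fastener locked.

Things in the scene. Friction and masses are not known exactly. Their poses are not given: they have to be found in the camera images.
- large_case: Larger of two like grey sheet-metal computers, fixed, 200 mm (x) by 240 mm (y), 70 mm high; the smaller stands to its left or right. Origin: centre of the underside, z up, front (-x) towards the robot. All mm below are in this frame. Its dark access panel, 4 mm thick, lies flush in the top (z 70): free front edge at x -85, hinge line along y at x 84, z 66.
- large_latch (a joint): Its fastener, rad: 0 locked (wing along x), grows counter-clockwise from above to a stop at 1.57, unlocked (wing along y). Starts within 0.1 of 0, stays where left, turns at 0.06 N m; its cam holds the panel shut until about 1 rad. Black knob, vertical axis at x -56, y 75; grip its upright wing, 42 long, 14 thick, z 79 to 111, at about z 104.
- large_panel (a joint): The panel, rad: 0 shut, front edge swings up and back to a stop at 1.75; the stiff hinge keeps it at any angle. Handle: round steel bar, 10 mm thick, along y, centre x -60, y -50, z 105 when shut (35 above the panel), posts at y -90 and -10; about 5 N lifts it. It circles the hinge line and can turn between fingers that keep pointing down.
- small_latch (a joint): The like fastener of the smaller computer (150 by 170 mm, 70 mm high), rad: 0 locked, 1.57 unlocked. It starts within 0.1 of locked and is to be left alone.

How it is judged:
By the outcome, as a careful person would: the job done as asked, in the order asked, and still so for the second after the job is handed in, with the robot touching nothing.
It also fails if it takes over 50 s, if anything falls off the work surface, if the arm or the gripper's body presses on something with over 40 N, if the wrist force passes 120 N, or if a joint passes its speed limit or range.

## Working session

There is one attempt and no reset: what is moved stays moved. The work goes in short steps, each a Python script; the robot and the scene stay as the last script left them, time stands still between calls to the robot, and variables do not carry over. Pictures are saved under pics/ and viewed, at most 10 in all, crops included, and the job is handed in when it is done.

```bash
mkdir -p pics; python3 - <<'E'
from cell import r, optics
import cv2, numpy as np
for n in ("top","scene"):
    d=optics.get_image(n); cv2.imwrite(f"pics/{n}0.png",d["pixels"][:,:,::-1]); np.savez(f"{n}0.npz",**d)
    print(n,d["fx"],d["fy"],d["cx"],d["cy"],np.round(d["camera_from_world"],3).tolist(),d["depth"].min(),d["depth"].max())
print(r.finger_overhang,r.current_t(),r.current_ee_rot())
E
```

```text
top 499.1627061002432 499.1627061002432 320.3209679917244 237.5945348721356 [[-0.022, -1.0, -0.003, 0.038], [-0.976, 0.022, -0.216, 0.565], [0.216, -0.002, -0.976, 0.8], [0.0, 0.0, 0.0, 1.0]] 0.0 1.5764948
scene 618.1172715520079 618.1172715520079 308.18516272154756 240.1335616898802 [[-0.704, -0.71, 0.01, 0.417], [-0.35, 0.335, -0.875, 0.26], [0.618, -0.62, -0.484, 0.961], [0.0, 0.0, 0.0, 1.0]] 0.0 3.9999673
0.022 0.1 [ 9.83859176e-01  1.78943765e-01 -3.17931855e-05 -5.00080732e-04]
```

View pics/top0.png

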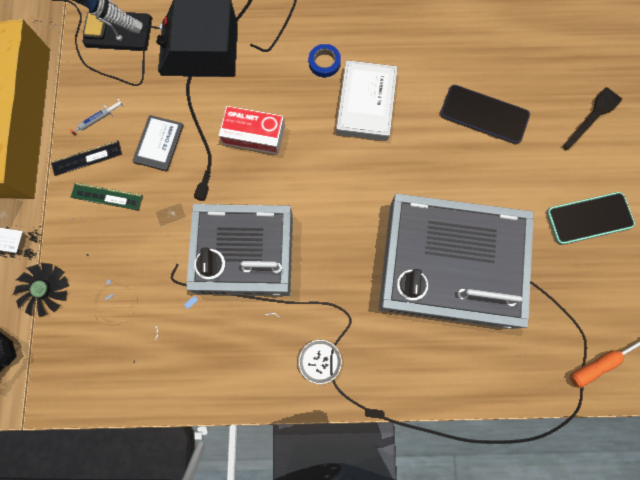

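View pics/scene0.png

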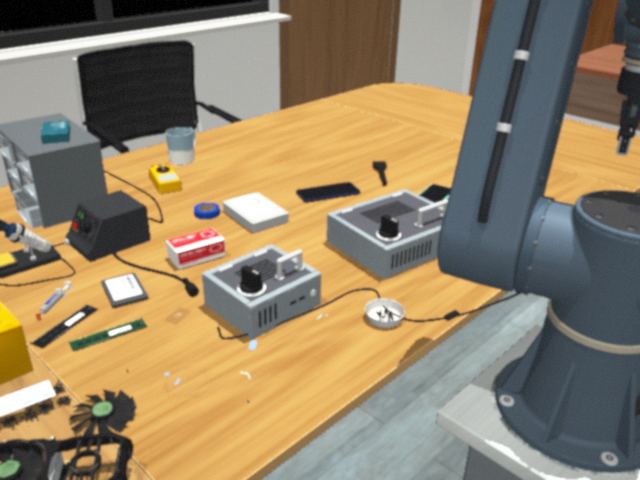

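The top view shows the large case on the right, with corners at about (397,194), (533,210), (527,327) and (377,310). Its knob is at (412,284) and its bar at (490,296). The small case is on the left, around (240,248), and the scene view agrees. Next I fit the pose from the depth data.

```bash
cat > h.py <<'E'
import numpy as np, cv2
def cloud(d):
    v,u=np.mgrid[:480,:640]; z=d["depth"]
    P=np.stack([(u-d["cx"])/d["fx"]*z,(v-d["cy"])/d["fy"]*z,z,np.ones_like(z)],-1)
    return (P@np.linalg.inv(d["camera_from_world"]).T)[...,:3]
E
python3 - <<'E'
from h import *
d=np.load("top0.npz"); W=cloud(d); ok=d["depth"]>0
def box(m):
    n,l,s,_=cv2.connectedComponentsWithStats(m.astype(np.uint8)); k=1+s[1:,4].argmax(); m=l==k
    rc=cv2.minAreaRect((W[m][:,:2]*1000).astype(np.float32)); return m.sum(),np.round(rc[0],1),np.round(rc[1],1),round(rc[2],2),np.round(np.median(W[m][:,2]),4)
roi=np.zeros((480,640),bool); roi[180:340,365:545]=1
z=W[...,2]
print("table z",np.median(z[340:400,400:500]))
tm=ok&roi&(z>.064)&(z<.076); print("top",box(tm))
a=roi.copy(); a[:,445:]=0; print("knob",box(ok&a&(z>.1)))
b=roi.copy(); b[:,:445]=0; print("bar",box(ok&b&(z>.09)))
print("bar z max",np.percentile(z[ok&b&(z>.09)],[50,95]),"knob z",np.percentile(z[ok&a&(z>.1)],[50,95]))
# top edges from colour: light grey rim
hsv=cv2.cvtColor(d["pixels"],cv2.COLOR_RGB2HSV)
s=roi.copy(); roi[:]=0; roi[190:300,180:300]=1
print("small",box(ok&roi&(z>.064)&(z<.076)), "small knob",box(ok&roi&(z>.1)))
E
```

```text
table z -0.0004261604248690931
top (np.int64(15321), array([ 523.5, -209.1]), array([241.4, 200.7]), 80.88, np.float64(0.0698))
knob (np.int64(250), array([ 479.8, -125.6]), array([14.4, 41.5]), 82.85, np.float64(0.1102))
bar (np.int64(370), array([ 456.6, -247.5]), array([88.8, 10.1]), 80.81, np.float64(0.1084))
bar z max [0.10840373 0.11114733] knob z [0.11015644 0.11259789]
small (np.int64(7670), array([551.8, 165. ]), array([170.7, 150.4]), 87.7, np.float64(0.0695)) small knob (np.int64(233), array([522.1, 213.3]), array([40.9, 13.7]), 1.99, np.float64(0.1098))
```

The fit matches the given sizes: 241x201, top z 69.8 mm, case yaw -9.1°. The knob and bar lie within 1.5 mm of where the model puts them. I'll turn the latch now.

```bash
cat >> h.py <<'E'
from scipy.spatial.transform import Rotation as Rot
YAW=-9.12
def down(deg): a=np.radians(deg)/2; return [np.cos(a),np.sin(a),0,0]
KN=np.array([.480,-.1259])
E
python3 - <<'E'
from h import *
from cell import r, optics
w=-7.2
r.move_to([*KN,.20],down(w)); print(np.round(r.current_q(),3))
r.set_gripper(.7)
r.move_linear([*KN,.107],vel=.1)
print("pre",r.current_contact_force())
r.set_gripper(0,squeeze=50); print("open",r.current_opening(),r.current_finger_force(),r.current_contact_force())
q=np.array(r.current_q()); q0=q[5]
for f in np.linspace(0,np.radians(YAW+92-w),8)[1:]:
    q[5]=q0-f; r.set_joints(q); print(round(f,3),np.round(r.current_torque(),2),np.round(r.current_contact_force(),1))
R=Rot.from_quat(r.current_ee_rot()).as_matrix(); print("yaw",np.degrees(np.arctan2(R[1,0],R[0,0])),r.current_tool_pos(),r.current_opening())
r.set_gripper(.7); r.move_linear([*KN,.20])
d=optics.get_image("top"); np.savez("top1.npz",**d); W=cloud(d)
cv2.imwrite("pics/top1.png",cv2.resize(d["pixels"][150:360,340:560,::-1],None,fx=3,fy=3)[:600]); print(r.current_t())
E
```

```text
[-0.351  0.321  1.842 -0.     0.978  1.345]
pre [ 0.43712845  0.12449909 -0.26245554]
open 0.15118164119471875 50.20121097564697 [-1.48679046  2.06886965  6.3629346 ]
0.225 [-0.26  0.16  0.04] [-0.9 -1.3  1.5]
0.449 [-0.81  0.14  0.04] [-1.2 -4.2  1.3]
0.674 [-1.09  0.1   0.06] [-0.6 -6.8 -1.3]
0.898 [-1.27 -0.02  0.07] [ 0.9 -6.6 -1.8]
1.123 [-1.43 -0.21  0.05] [ 1.  -8.2 -0.5]
1.348 [-1.53 -0.37  0.09] [ 3.2 -9.1 -2.8]
1.572 [-1.58 -0.42 -0.68] [ 2.3 -9.  -3.8]
yaw 82.46049776416673 [ 0.48096752 -0.12675312  0.10747154] 0.15464865587374535
7.4083
```

View pics/top1.png

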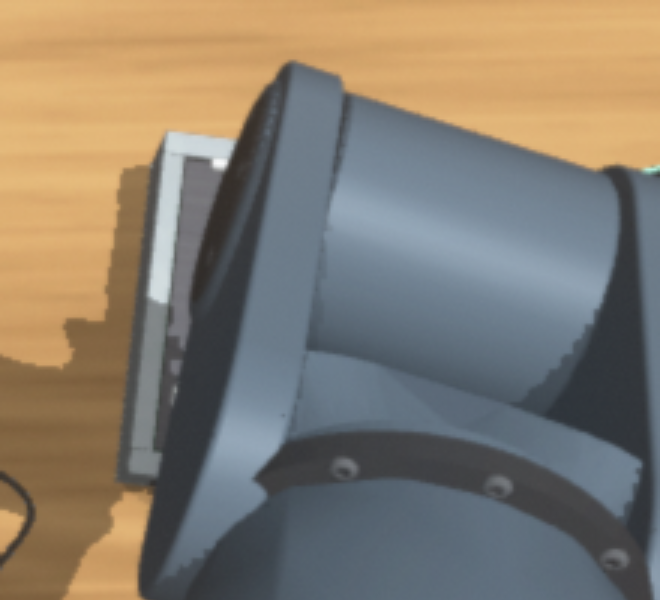

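The arm hides the knob in this view, but the torque jump to -0.68 N m shows it hit the stop. I'll check the wing from the scene camera, then go on to the handle if it's right.

```bash
cat >> h.py <<'E'
C=np.array([.5235,-.2091]); BAR=np.array([.4565,-.2485])
ex=np.array([np.cos(np.radians(YAW)),np.sin(np.radians(YAW))])
def barpos(t):  # TCP position for panel angle t
    c,s=np.cos(t),np.sin(t); dx=-.144*c+.039*s+.144; z=.066+.039*c+.144*s
    return [*(BAR+dx*ex), z+.003]
E
python3 - <<'E'
from h import *
from cell import r, optics
p=barpos(0)
r.move_linear([*p[:2],.20],rot=down(YAW+90),vel=.15)
for n in ("scene","top"):
    d=optics.get_image(n); W=cloud(d)
    cv2.imwrite(f"pics/{n}2.png",d["pixels"][:,:,::-1])
    m=(d["depth"]>0)&(np.linalg.norm(W[...,:2]-KN,axis=-1)<.03)&(W[...,2]>.095)&(W[...,2]<.118)
    if m.sum()>20: print(n,m.sum(),cv2.minAreaRect((W[m][:,:2]*1000).astype(np.float32)))
r.set_gripper(.5)
r.move_linear(p,vel=.1); print(np.round(r.current_contact_force(),1))
r.set_gripper(0,squeeze=40); print(r.current_opening(),r.current_finger_force(),np.round(r.current_contact_force(),1),r.current_t())
E
```

```text
scene 163 ((478.281982421875, -122.5789794921875), (45.38319778442383, 15.547158241271973), 77.4291763305664)
top 265 ((480.0292053222656, -125.49174499511719), (41.88756561279297, 14.43532943725586), 81.45413970947266)
[0.3 0.1 0.6]
0.09668654180239958 38.99536192417145 [ 4.9 -0.3 -0.2] 10.2667
```

View pics/scene2.png

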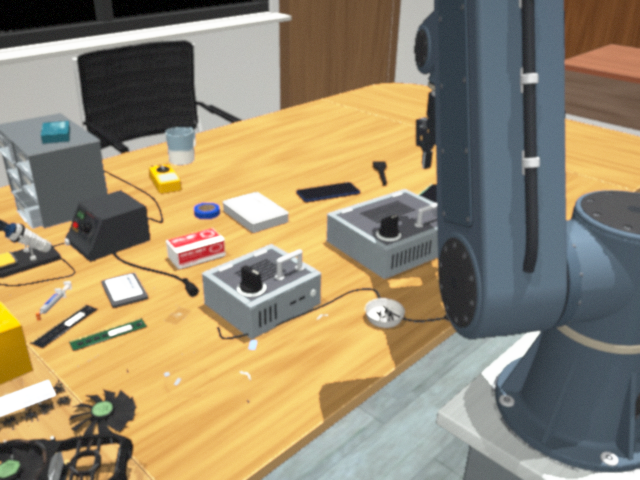

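The top view puts the wing at 81.5° against 80.9° expected, so it is unlocked. At (390,228) in the scene picture the panel is still shut, and the bar is now gripped. Next I swing the panel up.

```bash
python3 - <<'E'
from h import *
from cell import r, optics
for t in np.arange(.1,1.31,.1):
    r.move_linear(barpos(t),vel=.07)
    f=np.array(r.current_contact_force()); print(round(t,2),np.round(f,1),round(r.current_opening(),3))
    if np.linalg.norm(f)>35: print("STOP"); break
print(np.round(r.current_tool_pos(),4),np.round(barpos(t),4),r.current_t())
d=optics.get_image("top"); cv2.imwrite("pics/top3.png",d["pixels"][:,:,::-1])
E
```

```text
0.1 [ 6.  -1.  -1.9] 0.1
0.2 [ 4.6 -1.8 -0.9] 0.095
0.3 [ 2.1 -1.4 -0.8] 0.1
0.4 [-5.3 -1.6  3.8] 0.097
0.5 [-8.6 -1.   7.9] 0.104
0.6 [-13.5   0.2  14.8] 0.097
0.7 [-15.5   1.   18.2] 0.102
0.8 [-10.5   2.2  18.8] 0.099
0.9 [-7.   1.2 16.2] 0.102
1.0 [-2.1  0.6 10.8] 0.097
1.1 [-1.9 -1.3  8. ] 0.098
1.2 [ 1.3 -1.2  4.4] 0.098
1.3 [ 1.  -0.5  5.9] 0.102
[ 0.5981 -0.2713  0.2185] [ 0.5978 -0.2712  0.2182] 15.0333
```

View pics/top3.png

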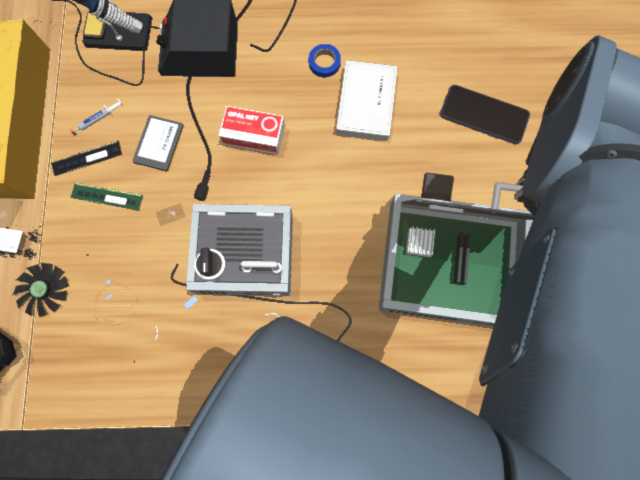

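The panel is open: the case interior shows at (455,250) and the panel stands edge-on at about row 205. I'll open the fingers slightly, go straight up and check again.

```bash
python3 - <<'E'
from h import *
from cell import r, optics
r.set_gripper(.25); print(r.current_opening(),np.round(r.current_contact_force(),1))
p=np.array(r.current_tool_pos()); p[2]=.33
r.move_linear(p,vel=.08); print(np.round(r.current_contact_force(),1))
r.move_linear([.45,-.40,.33],vel=.15)
d=optics.get_image("top"); W=cloud(d); cv2.imwrite("pics/top4.png",d["pixels"][:,:,::-1])
# panel's own points, in case frame
c=W[...,:2]-C; cx=c@ex; cy=c@np.array([-ex[1],ex[0]]); z=W[...,2]
m=(d["depth"]>0)&(cx>0)&(cx<.15)&(abs(cy)<.12)&(z>.09)&(z<.26)
print(m.sum(),"z max",np.percentile(z[m],[50,99])); 
for a in (.1,.14,.18,.2,.22,.24): 
    k=m&(abs(z-a)<.01); print(a,k.sum(),np.round(np.percentile(cx[k],[5,50,95]),3) if k.any() else "")
print(r.current_t())
E
```

```text
0.2492056851540713 [ 0.3 -0.2  0.5]
[-0.1  0.3 -0.5]
2550 z max [0.21646194 0.23054097]
0.1 38 [0.072 0.075 0.077]
0.14 49 [0.061 0.064 0.066]
0.18 62 [0.049 0.052 0.055]
0.2 277 [0.039 0.044 0.063]
0.22 1958 [0.039 0.067 0.085]
0.24 74 [0.038 0.04  0.042]
18.425
```

View pics/top4.png

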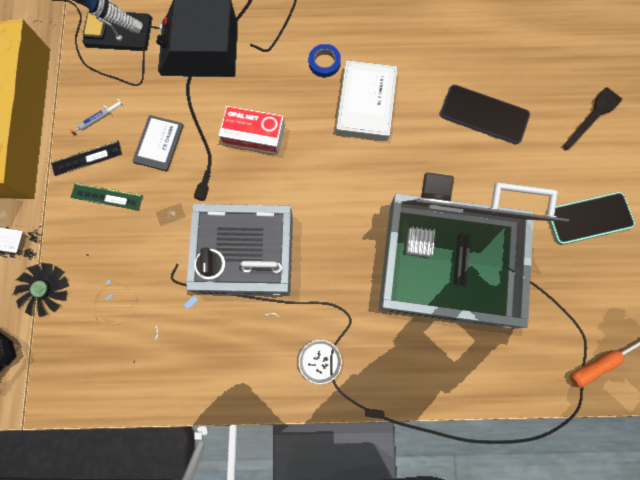

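The panel stands by itself at about 75° (the depth slope is 140 mm up over 35 mm along). The arm is clear, and the small knob at (207,263) hasn't moved.

```bash
python3 -c "
from cell import r
print(r.hand_in())"
```

```text
the job is handed in; nothing more can be done
None
```

The job is handed in: the large computer's fastener was turned to its unlocked stop with the panel still shut, the panel now stands open by itself at about 75°, the arm is clear, and the small computer's fastener was not touched.

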